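Packing up the curio stall: finish the pinwheel layer

TASK

Two long jewellery cartons already lie parallel on the small wooden pallet, at opposite edges. Add the two loose cartons of the same size from the table, crosswise in the two empty places along the other edges, to complete the flat four-carton pinwheel layer: every carton's end faces the next one's side with about a 10 mm gap, and an empty square stays in the middle. Leave the two laid cartons where they are; the shorter and the square cartons do not belong in this layer.

Things in the scene. Friction and masses are not known exactly. Their poses are not given: they have to be found in the camera images.
- box_a_mid (a point): Centre (half-way up) of the first loose plain cardboard jewellery carton, 160 mm long (its x), 50 mm wide (its y), 40 mm high (its z), a strip of white tape along its lid, lying flat on the table, about 0.3 kg. Pinch it across its 50 mm width. Its long axis may point either way. Bystanders nearby: a shorter carton (105 mm) and a square one (92 mm).
- box_b_mid (a point): Centre of the second loose carton, identical to the first and interchangeable with it.
- laid_1_mid (a point): Centre of the first laid carton (same size, loose), along one pallet edge. Its x: length; its y: level, across the pallet to the other laid carton. In this frame the two empty places' centres are x +115, y +55 mm and x -55, y +115 mm, same height; a carton there has its length along this y. Pallet: fixed wooden slab 250 by 250 mm, flat top 25 mm above the table, centre at x +30, y +85 mm here.
- laid_2_mid (a point): Centre of the second laid carton (same size, loose), axes parallel to the first's, at the opposite pallet edge: at x +60, y +170 mm in the first's frame. Each laid carton weighs about 0.55 kg.
Not all that is in view belongs to the job. Leave any pink or purple look-alike of the part that bears box_b_mid alone. Leave any turquoise look-alike of the part that bears laid_2_mid alone.

How it is judged:
By the outcome, as a careful person would: the job done as asked, in the order asked, and still so for the second after the job is handed in, with the robot touching nothing.
It also fails if it takes over 56 s, if anything falls off the work surface, if the arm or the gripper's body presses on something with over 40 N, if the wrist force passes 120 N, or if a joint passes its speed limit or range.

ROBOT

A 6-joint arm with a two-finger parallel gripper is mounted at the origin on the work surface. World frame = base frame: x ahead of the robot, y to its left, z up, the work surface at z = 0. Lengths are in m, angles in rad, forces in N, time in s.
With the tool pointing down it reaches from about 0.25 to 0.725 m from the base axis. Payload 4 kg.
Tool frame: the origin (TCP) lies between the finger pads; the fingertips stand 22 mm ahead of it and the grasp point (between the pads) lies 3 mm ahead of it; z points along the fingers, y is the direction in which the jaws open and shut (so a half turn about z gives the same grasp; the last joint's range is limited). The gripper opens to 85 mm and grips with 20 to 120 N. Pads are 22 mm wide; open, the fingers measure 114 mm over their backs; the gripper's body (76 mm by 85 mm) begins 54 mm behind the grasp point. The pads swing forward as they close: fully open they stand 13 mm farther back than shut.
Start: joints at [1.159, 0.241, 0.005, 1.335, 0, 1.571], TCP at [0.2, 0.458, 0.253] pointing down, gripper open.
Joint ranges: [-2.72, 2.72], [-1.05, 1.87], [-1.09, 1.28], [-1.99, 2.15], [-1.42, 1.44], [-3.14, 3.14]. Speed limits (rad/s): [2.79, 2.79, 3.14, 3.14, 3.14, 3.14].

INTERFACE

Orientations are given as [roll, pitch, yaw] about the fixed x, y, z axes, in that order (R = Rz(yaw) Ry(pitch) Rx(roll)).
In Python, from cell import r, snapshot gives the robot as it stands.
- The arm moves only by the tool step_arm, never from a script. Its argument "commands" is a list of rows, each an object of numbers: "grip": the finger opening in cm, from 0 to 8.54; "tx", "ty", "tz": the shift along the world's x, y, z in cm; "spin": the turn about the world's z in degrees. A call has 1 to 5 rows; each row is the pose to reach, as a shift and turn from the pose measured when the call began; what a row does not reach only later rows make up. A row lasts 1/12 s, in which the tool goes at most 41.7 mm and 7.16 degrees, less where a joint would pass 70% of its speed; a pose out of reach is approached as far as the arm can. A call with a gripper value outside its range is refused whole. The fingers move at their own pace and stop on an object; "grip_force" is the grip in N (left out, the last holds). Time passes only in rows, so rows that repeat a pose let the fingers close. It gives the time, the measured TCP pose, the force and the opening at its end, in the units of the state.
- r.observe(): the state, without advancing time (a new reading comes with each control period).
- snapshot(name): name is "side" or "top" or "wrist"; returns a dict with "img" (420x560x3 uint8, red, green, blue), "mtx" (3x3 intrinsics, pixels), "T" (4x4, takes a point from camera to world coordinates); the wrist camera has in their place "mount" (4x4, takes a point from camera to tool coordinates, whose origin is the TCP and whose axes are the flange's). Camera axes: x right, y down, z forward; pixel columns grow to the right and rows downward; lengths in m; the calibration is good to about 2 mm. A picture is of the moment at which its call begins: read the wrist's pose just before it. There is no depth.
- r.close_job(): hands the job in, once; it reports no verdict.
The state is a dict: "time_s": time; "joints": joint angles; "joint_velocities": joint speeds; "tau": joint torques, N m; "tcp_pos": TCP position; "tcp_rot": TCP orientation; "force": force on the tool from outside, world axes, zero at the start; "ft_torque": the same for the moment, N m; "opening": finger opening in m.
Only numpy, scipy, OpenCV 4.12 (cv2) and the standard library are available. Lean on these libraries where they do the work, as an engineer would, in place of code of your own. Each camera call takes 0.05 s, during which the arm holds its last target.

## Working session

There is one attempt and no reset: what is moved stays moved. The work goes in short steps, Python scripts to look and compute and a tool call to move; the robot and the scene stay as the last step left them, time stands still between calls to the robot, and variables do not carry over. Pictures are saved under pics/ and viewed, and the job is handed in when it is done.

Besides the shell and the picture viewer there is one more tool, called by a JSON object that holds its "name" and its "arguments", one argument or row to a line. step_arm: Moves the arm, as the interface text tells. Its arguments: {"type":"object","properties":{"commands":{"type":"array"},"grip_force":{"type":"number"}},"required":["commands"]}

```bash
mkdir -p pics; ls; python3 - <<'E'
from cell import r, snapshot
import cv2,numpy as np
print(r.observe())
for n in ["top","side","wrist"]:
    s=snapshot(n); cv2.imwrite(f"pics/{n}0.png",s["img"][:,:,::-1]); np.savez(f"pics/{n}0.npz",**s)
    print(n,s["mtx"].tolist(),np.round(s.get("T",s.get("mount")),4).tolist())
E
```

```text
pics
{'time_s': 0.0, 'joints': array([ 1.15899147e+00,  2.41401579e-01,  3.73791152e-03,  1.33522022e+00,
       -1.33231919e-05,  1.57076114e+00]), 'joint_velocities': array([-0.00087377, -0.00257326, -0.00092866,  0.00143023, -0.00131255,
        0.00109264]), 'tau': array([-1.10687397e-03, -3.72319150e+01,  2.52406508e+01,  1.70994300e-02,
        1.55813755e-04, -5.75612859e-06]), 'tcp_pos': array([0.1999001 , 0.4576597 , 0.25242384]), 'tcp_rot': array([-3.13950510e+00,  1.32496998e-05,  2.72982301e+00]), 'force': array([ 0.72117424,  0.66079727, -0.41177809]), 'ft_torque': array([-0.09809677,  0.04382323, -0.02785478]), 'opening': 0.08570397091799813}
top [[470.69348382263075, 0.0, 278.8443575217095], [0.0, 470.69348382263075, 205.4607989980146], [0.0, 0.0, 1.0]] [[-0.0002, -0.9963, 0.0856, 0.3379], [-1.0, 0.0, -0.0024, -0.0095], [0.0024, -0.0856, -0.9963, 1.348], [0.0, 0.0, 0.0, 1.0]]
side [[489.4429051379404, 0.0, 285.1815775878391], [0.0, 489.4429051379404, 213.44923288277823], [0.0, 0.0, 1.0]] [[-0.9696, -0.1609, 0.1843, 0.1618], [-0.244, 0.5825, -0.7754, 1.2648], [0.0174, -0.7968, -0.604, 1.0678], [0.0, 0.0, 0.0, 1.0]]
wrist [[301.4553709261357, 0.0, 283.5465709720846], [0.0, 301.4553709261357, 208.2432919433589], [0.0, 0.0, 1.0]] [[-0.0001, -0.9512, -0.3084, 0.0793], [1.0, 0.0002, -0.001, 0.001], [0.001, -0.3084, 0.9512, -0.1206], [0.0, 0.0, 0.0, 1.0]]
```

View pics/top0.png

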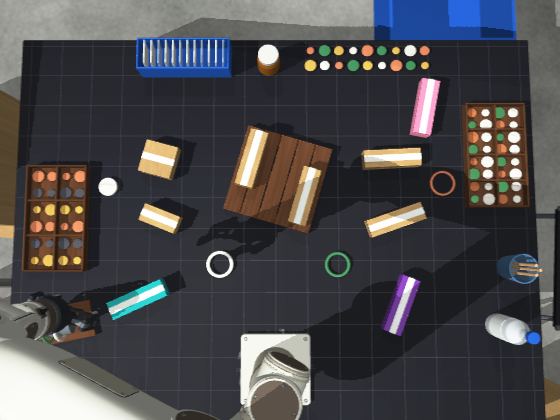

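View pics/side0.png

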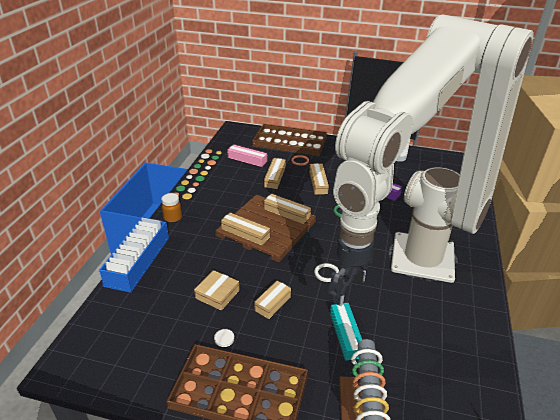

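View pics/wrist0.png

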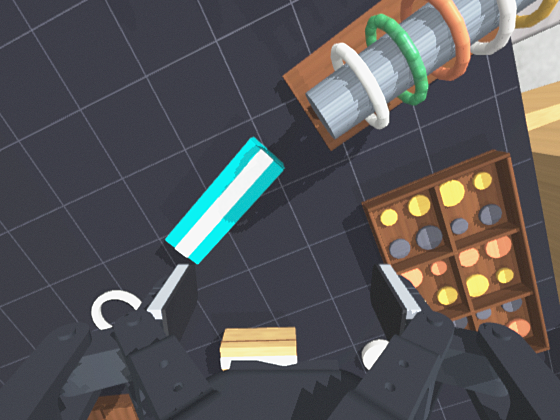

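The pictures show the long plain cartons in the top view at (392,158) and (395,219). Things that could be mistaken for them are the short carton (160,218), the square one (159,159), pink (425,107), purple (401,305) and turquoise (137,299). The laid cartons are at (251,158) and (305,195) on the pallet. Next I'll measure and check the crop.

```bash
cat > h.py <<'E'
import cv2,numpy as np
def ray(s,uv,z,T=None):
    T=s["T"] if T is None else T
    uv=np.atleast_2d(uv).astype(float); d=np.c_[uv,np.ones(len(uv))]@np.linalg.inv(s["mtx"]).T@T[:3,:3].T
    return T[:3,3]+d*((z-T[2,3])/d[:,2])[:,None]
def cartmask(img):
    h=cv2.cvtColor(img,cv2.COLOR_RGB2HSV); H,S,V=cv2.split(h)
    card=((H>12)&(H<28)&(S>50)&(V>150))
    white=((S<50)&(V>170))
    return card,white
E
python3 - <<'E'
from h import *
s=np.load("pics/top0.npz"); img=s["img"]
c=cv2.resize(img[90:250,120:450],None,fx=2.4,fy=2.4,interpolation=cv2.INTER_CUBIC); cv2.imwrite("pics/crop0.png",c[:,:,::-1])
card,white=cartmask(img)
m=cv2.morphologyEx(((card|white)*255).astype(np.uint8),cv2.MORPH_OPEN,np.ones((3,3)))
n,l,st,ce=cv2.connectedComponentsWithStats(m)
for i in range(1,n):
    if st[i,4]<300 or not(100<ce[i][1]<260) or not (120<ce[i][0]<440): continue
    if (card&(l==i)).sum()<100: continue
    z=0.065 if 220<ce[i][0]<340 else 0.04
    v,u=np.nonzero(l==i)
    P=ray(s,np.c_[u,v],z)[:,:2]
    (c,wh,a)=cv2.minAreaRect((P*1000).astype(np.float32))
    w=(white&(l==i)); v,u=np.nonzero(w); Q=ray(s,np.c_[u,v],z)[:,:2]; q=Q.mean(0)
    ev,V=np.linalg.eigh(np.cov((Q-q).T)); ax=V[:,1]; 
    t=(Q-q)@ax
    print(ce[i].round(),"rect",np.round(c,1),np.round(wh,1),round(a,1),"tape",(q*1000).round(1),"yaw",np.degrees(np.arctan2(ax[1],ax[0])).round(1),"len",(np.ptp(t)*1000).round(),"mid",((q+ax*(t.max()+t.min())/2)*1000).round(1))
E
```

```text
[251. 158.] rect [581.5  64. ] [ 51.2 161.6] 73.7 tape [581.6  64.1] yaw 163.5 len 160.0 mid [581.9  64. ]
[157. 159.] rect [582.4 328.3] [94.  92.2] 75.0 tape [583.2 327.8] yaw 75.2 len 94.0 mid [583.3 328.1]
[393. 157.] rect [ 587.1 -331.7] [ 49.4 162.9] 1.9 tape [ 587.3 -333.9] yaw 92.6 len 161.0 mid [ 587.2 -332.9]
[304. 195.] rect [476.1 -82.5] [ 51.  161.1] 74.0 tape [477.  -82.3] yaw 163.6 len 159.0 mid [477.1 -82.4]
[395. 219.] rect [ 411.  -336.4] [ 49.3 165.4] 19.0 tape [ 411.7 -338. ] yaw 109.1 len 159.0 mid [ 412.2 -339.5]
[159. 218.] rect [415.7 321.5] [107.1  49.3] 68.4 tape [415.8 321.2] yaw 68.5 len 107.0 mid [415.9 321.4]
```

View pics/crop0.png

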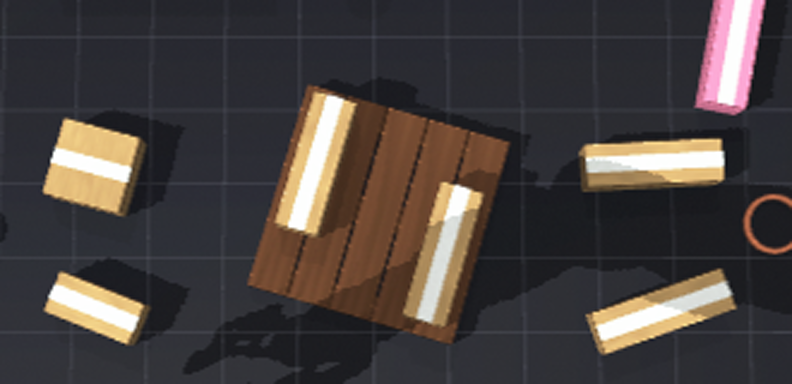

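{"name": "step_arm", "arguments": {
  "commands": [
    {"tx": 21,"ty": -79.5,"tz": 0,"spin": -47,"grip": 8.5},
    {"tx": 21,"ty": -79.5,"tz": 0,"spin": -47},
    {"tx": 21,"ty": -79.5,"tz": 0,"spin": -47},
    {"tx": 21,"ty": -79.5,"tz": 0,"spin": -47},
    {"tx": 21,"ty": -79.5,"tz": 0,"spin": -47}
  ]
}}

```text
invalid input at $.commands[1]: expected keys grip, tx, ty, tz, spin
```

{"name": "step_arm", "arguments": {
  "commands": [
    {"tx": 21,"ty": -79.5,"tz": 0,"spin": -47,"grip": 8.5},
    {"tx": 21,"ty": -79.5,"tz": 0,"spin": -47,"grip": 8.5},
    {"tx": 21,"ty": -79.5,"tz": 0,"spin": -47,"grip": 8.5},
    {"tx": 21,"ty": -79.5,"tz": 0,"spin": -47,"grip": 8.5},
    {"tx": 21,"ty": -79.5,"tz": 0,"spin": -47,"grip": 8.5}
  ]
}}

```text
time_s: 0.57
tcp_pos: [0.253, 0.2549, 0.2527]
tcp_rot: [-3.14, 0.0, 2.1]
force: [1.3, -0.1, 0.6]
opening: 0.0849
```

{"name": "step_arm", "arguments": {
  "commands": [
    {"tx": 15.9,"ty": -59.3,"tz": 0,"spin": -11.2,"grip": 8.5},
    {"tx": 15.9,"ty": -59.3,"tz": 0,"spin": -11.2,"grip": 8.5},
    {"tx": 15.9,"ty": -59.3,"tz": 0,"spin": -11.2,"grip": 8.5},
    {"tx": 15.9,"ty": -59.3,"tz": 0,"spin": -11.2,"grip": 8.5},
    {"tx": 15.9,"ty": -59.3,"tz": 0,"spin": -11.2,"grip": 8.5}
  ]
}}

```text
time_s: 0.98
tcp_pos: [0.3067, 0.0536, 0.2531]
tcp_rot: [-3.141, 0.0, 1.905]
force: [0.8, 0.6, -0.2]
opening: 0.0854
```

{"name": "step_arm", "arguments": {
  "commands": [
    {"tx": 10.6,"ty": -39.1,"tz": 0,"spin": 0,"grip": 8.5},
    {"tx": 10.6,"ty": -39.1,"tz": 0,"spin": 0,"grip": 8.5},
    {"tx": 10.6,"ty": -39.1,"tz": 0,"spin": 0,"grip": 8.5},
    {"tx": 10.6,"ty": -39.1,"tz": 0,"spin": 0,"grip": 8.5},
    {"tx": 10.6,"ty": -39.1,"tz": 0,"spin": 0,"grip": 8.5}
  ]
}}

```text
time_s: 1.4
tcp_pos: [0.3608, -0.148, 0.2531]
tcp_rot: [-3.141, 0.0, 1.904]
force: [0.4, -0.1, 0.6]
opening: 0.0848
```

{"name": "step_arm", "arguments": {
  "commands": [
    {"tx": 5.1,"ty": -19.0,"tz": -5,"spin": 0,"grip": 8.5},
    {"tx": 5.1,"ty": -19.0,"tz": -5,"spin": 0,"grip": 8.5},
    {"tx": 5.1,"ty": -19.0,"tz": -5,"spin": 0,"grip": 8.5},
    {"tx": 5.1,"ty": -19.0,"tz": -5,"spin": 0,"grip": 8.5},
    {"tx": 5.1,"ty": -19.0,"tz": -5,"spin": 0,"grip": 8.5}
  ]
}}

```text
time_s: 1.82
tcp_pos: [0.4116, -0.3403, 0.2019]
tcp_rot: [-3.141, -0.0, 1.903]
force: [1.1, 1.0, 0.1]
opening: 0.0853
```

{"name": "step_arm", "arguments": {
  "commands": [
    {"tx": 0,"ty": 0,"tz": 0,"spin": 0,"grip": 8.5},
    {"tx": 0,"ty": 0,"tz": 0,"spin": 0,"grip": 8.5},
    {"tx": 0,"ty": 0,"tz": 0,"spin": 0,"grip": 8.5}
  ]
}}

```text
time_s: 2.07
tcp_pos: [0.411, -0.3398, 0.2012]
tcp_rot: [-3.14, -0.002, 1.903]
force: [0.6, 0.2, 0.2]
opening: 0.0852
```

```bash
cat >> h.py <<'E'
from scipy.spatial.transform import Rotation as Ro
def wristT(o,s):
    T=np.eye(4); T[:3,:3]=Ro.from_euler("xyz",o["tcp_rot"]).as_matrix(); T[:3,3]=o["tcp_pos"]; return T@s["mount"]
E
cat > wr.py <<'E'
import sys
from cell import r,snapshot
from h import *
o=r.observe(); s=snapshot("wrist"); T=wristT(o,s); img=s["img"]
np.savez(f"pics/{sys.argv[1]}.npz",T2=T,**s)
card,white=cartmask(img); m=card|white
m=cv2.morphologyEx((m*255).astype(np.uint8),cv2.MORPH_OPEN,np.ones((3,3)))
vis=img.copy(); cn,_=cv2.findContours(m,cv2.RETR_EXTERNAL,cv2.CHAIN_APPROX_SIMPLE); cv2.drawContours(vis,cn,-1,(255,0,0),1)
cv2.imwrite(f"pics/{sys.argv[1]}.png",vis[:,:,::-1])
print(o["time_s"],o["tcp_pos"].round(4),np.degrees(o["tcp_rot"]).round(2),o["opening"],o["force"].round(1))
E
python3 wr.py w1
```

```text
2.0667 [ 0.411  -0.3398  0.2012] [-1.7990e+02 -1.3000e-01  1.0901e+02] 0.08518433862095082 [0.6 0.2 0.2]
```

View pics/w1.png

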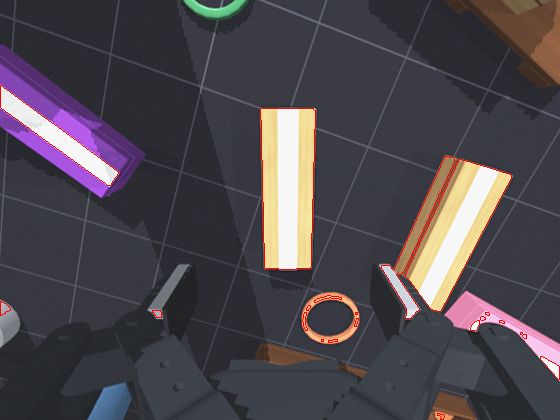

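The wrist view shows the carton centred at about (288,188), upright and with plain cardboard colours. The purple one at (75,120) and the pink one are separate. Casting its corners next.

```bash
python3 - <<'E'
from h import *
s=np.load("pics/w1.npz",allow_pickle=True)
card,white=cartmask(s["img"]); m=(card|white).astype(np.uint8)
n,l=cv2.connectedComponents(m); k=l[188,288]; 
v,u=np.nonzero(l==k); P=ray(s,np.c_[u,v],.04,s["T2"])[:,:2]*1000
print(cv2.minAreaRect(P.astype(np.float32)))
v,u=np.nonzero((l==k)&white); P=ray(s,np.c_[u,v],.04,s["T2"])[:,:2]*1000
print("tape",cv2.minAreaRect(P.astype(np.float32)))
E
```

```text
((413.96343994140625, -336.68212890625), (49.664039611816406, 160.64418029785156), 19.10276985168457)
tape ((414.3077392578125, -336.5900573730469), (19.056400299072266, 160.6995086669922), 18.68416976928711)
```

{"name": "step_arm", "arguments": {
  "commands": [
    {"tx": 0.3,"ty": 0.3,"tz": -4,"spin": 0,"grip": 8.5},
    {"tx": 0.3,"ty": 0.3,"tz": -8,"spin": 0,"grip": 8.5},
    {"tx": 0.3,"ty": 0.3,"tz": -12,"spin": 0,"grip": 8.5},
    {"tx": 0.3,"ty": 0.3,"tz": -15,"spin": 0,"grip": 8.5},
    {"tx": 0.3,"ty": 0.3,"tz": -17.2,"spin": 0,"grip": 8.5}
  ]
}}

```text
time_s: 2.53
tcp_pos: [0.4132, -0.3336, 0.0283]
tcp_rot: [-3.139, -0.004, 1.906]
force: [-1.1, 0.7, 0.1]
opening: 0.0848
```

{"name": "step_arm", "arguments": {
  "commands": [
    {"tx": 0,"ty": 0,"tz": 0,"spin": 0,"grip": 8.5},
    {"tx": 0,"ty": 0,"tz": 0,"spin": 0,"grip": 8.5}
  ]
}}

```text
time_s: 2.7
tcp_pos: [0.4124, -0.3314, 0.0282]
tcp_rot: [-3.138, -0.006, 1.908]
force: [-0.6, 0.7, 0.2]
opening: 0.0849
```

{"name": "step_arm", "arguments": {
  "commands": [
    {"tx": 0.15,"ty": -0.5,"tz": 0,"spin": 0,"grip": 8.5},
    {"tx": 0.15,"ty": -0.5,"tz": 0,"spin": 0,"grip": 8.5},
    {"tx": 0.15,"ty": -0.5,"tz": 0,"spin": 0,"grip": 8.5},
    {"tx": 0.15,"ty": -0.5,"tz": 0,"spin": 0,"grip": 8.5}
  ]
}}

```text
time_s: 3.03
tcp_pos: [0.4149, -0.3372, 0.0299]
tcp_rot: [-3.14, -0.003, 1.908]
force: [0.8, 0.1, 0.2]
opening: 0.0849
```

{"name": "step_arm", "arguments": {
  "commands": [
    {"tx": 0,"ty": 0,"tz": 0,"spin": 0,"grip": 4},
    {"tx": 0,"ty": 0,"tz": 0,"spin": 0,"grip": 4},
    {"tx": 0,"ty": 0,"tz": 0,"spin": 0,"grip": 4},
    {"tx": 0,"ty": 0,"tz": 0,"spin": 0,"grip": 4},
    {"tx": 0,"ty": 0,"tz": 0,"spin": 0,"grip": 4}
  ],
  "grip_force": 40
}}

```text
time_s: 3.45
tcp_pos: [0.415, -0.3376, 0.0305]
tcp_rot: [-3.14, -0.003, 1.908]
force: [-1.2, 0.4, 5.2]
opening: 0.0494
```

{"name": "step_arm", "arguments": {
  "commands": [
    {"tx": 0,"ty": 0,"tz": 0,"spin": 0,"grip": 4},
    {"tx": 0,"ty": 0,"tz": 0,"spin": 0,"grip": 4},
    {"tx": 0,"ty": 0,"tz": 0,"spin": 0,"grip": 4},
    {"tx": 0,"ty": 0,"tz": 0,"spin": 0,"grip": 4}
  ]
}}

```text
time_s: 3.78
tcp_pos: [0.415, -0.3376, 0.0305]
tcp_rot: [-3.14, -0.003, 1.908]
force: [-0.7, 0.7, 2.7]
opening: 0.0491
```

{"name": "step_arm", "arguments": {
  "commands": [
    {"tx": 0,"ty": 0,"tz": 3,"spin": 0,"grip": 4},
    {"tx": 0,"ty": 0,"tz": 6,"spin": 0,"grip": 4},
    {"tx": 0,"ty": 0,"tz": 10,"spin": 0,"grip": 4},
    {"tx": 0,"ty": 0,"tz": 14,"spin": 0,"grip": 4},
    {"tx": 0,"ty": 0,"tz": 17,"spin": 0,"grip": 4}
  ]
}}

```text
time_s: 4.2
tcp_pos: [0.415, -0.3375, 0.2025]
tcp_rot: [-3.14, -0.002, 1.908]
force: [0.9, -0.6, -3.5]
opening: 0.0497
```

{"name": "step_arm", "arguments": {
  "commands": [
    {"tx": 0.3,"ty": 3,"tz": 0,"spin": -4,"grip": 4},
    {"tx": 0.7,"ty": 7,"tz": 0,"spin": -9,"grip": 4},
    {"tx": 1.2,"ty": 11,"tz": 0,"spin": -14,"grip": 4},
    {"tx": 1.6,"ty": 15,"tz": 0,"spin": -19,"grip": 4},
    {"tx": 2,"ty": 19,"tz": 0,"spin": -24,"grip": 4}
  ]
}}

```text
time_s: 4.62
tcp_pos: [0.4341, -0.1455, 0.2014]
tcp_rot: [-3.138, -0.003, 1.484]
force: [0.7, 0.3, -3.0]
opening: 0.0493
```

{"name": "step_arm", "arguments": {
  "commands": [
    {"tx": 0.4,"ty": 4,"tz": 0,"spin": -4,"grip": 4},
    {"tx": 0.9,"ty": 8,"tz": 0,"spin": -7,"grip": 4},
    {"tx": 1.3,"ty": 12,"tz": 0,"spin": -10,"grip": 4},
    {"tx": 1.7,"ty": 15.5,"tz": 0,"spin": -11.8,"grip": 4},
    {"tx": 2.1,"ty": 18,"tz": 0,"spin": -11.8,"grip": 4}
  ]
}}

```text
time_s: 5.03
tcp_pos: [0.4539, 0.0375, 0.2003]
tcp_rot: [-3.135, -0.004, 1.279]
force: [-0.1, 0.1, -2.9]
opening: 0.0495
```

{"name": "step_arm", "arguments": {
  "commands": [
    {"tx": 0,"ty": 0,"tz": 0,"spin": 0,"grip": 4},
    {"tx": 0,"ty": 0,"tz": 0,"spin": 0,"grip": 4},
    {"tx": 0,"ty": 0,"tz": 0,"spin": 0,"grip": 4}
  ]
}}

```text
time_s: 5.28
tcp_pos: [0.4531, 0.0374, 0.1993]
tcp_rot: [-3.133, -0.002, 1.28]
force: [-0.4, -0.4, -3.0]
opening: 0.049
```

```bash
python3 wr.py w2
```

```text
5.2833 [0.4531 0.0374 0.1993] [-1.7952e+02 -1.3000e-01  7.3340e+01] 0.049026946356793985 [-0.4 -0.4 -3. ]
```

View pics/w2.png

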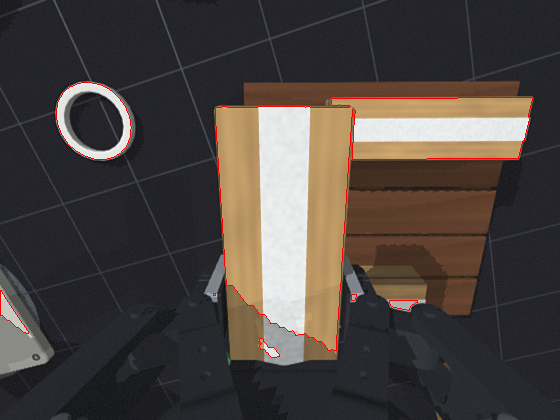

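The carton sits straight in the jaws with its far end at row 106, columns 215–354. The far laid carton shows its free end at (533,97)–(520,159).

```bash
python3 - <<'E'
from h import *
s=np.load("pics/w2.npz",allow_pickle=True); T=s["T2"]
E=ray(s,[[215,106.5],[354,105.5]],.1993+.0095,T)*1000
print("held end",E.round(1),np.linalg.norm(E[0]-E[1]))
e=E.mean(0)[:2]; tcp=np.array([453.1,37.4]); yaw=np.radians(73.34); ax=np.array([np.cos(yaw),np.sin(yaw)])
print("end beyond tcp along:",(e-tcp)@ax,"lateral",(e-tcp)@[-ax[1],ax[0]])
L=ray(s,[[533,97],[520,159],[360,97],[360,158]],.065,T)*1000
print(L.round(1)); d=L[0]-L[2]; print(np.degrees(np.arctan2(d[1],d[0])), np.linalg.norm(L[0]-L[1]))
d=L[1]-L[3]; print(np.degrees(np.arctan2(d[1],d[0])))
endm=(L[0]+L[1])[:2]/2; a=np.radians(-16.45); print("laid centre",endm-80*np.array([np.cos(a),np.sin(a)]), endm+80*np.array([np.cos(a),np.sin(a)]))
E
```

```text
held end [[453.2 122.1 208.8]
 [499.8 108.5 208.8]] 48.6275890424131
end beyond tcp along: 81.32254630063356 lateral -0.09101661815578128
[[666.5  67.7  65. ]
 [653.9  20.4  65. ]
 [535.8 106.9  65. ]
 [525.6  59.6  65. ]]
-16.683316179560617 48.909352173553245
-16.957350999588165
laid centre [583.50571212  66.72269254] [736.9564673   21.41413117]
```

{"name": "step_arm", "arguments": {
  "commands": [
    {"tx": 0.5,"ty": 0.8,"tz": -3,"spin": 0,"grip": 4},
    {"tx": 0.5,"ty": 0.8,"tz": -6,"spin": 0,"grip": 4},
    {"tx": 0.5,"ty": 0.8,"tz": -9,"spin": 0,"grip": 4},
    {"tx": 0.5,"ty": 0.8,"tz": -9,"spin": 0,"grip": 4},
    {"tx": 0.5,"ty": 0.8,"tz": -9,"spin": 0,"grip": 4}
  ]
}}

```text
time_s: 5.75
tcp_pos: [0.4564, 0.0435, 0.1083]
tcp_rot: [-3.129, -0.0, 1.276]
force: [0.2, 0.0, -3.2]
opening: 0.0495
```

```bash
python3 wr.py w3
```

```text
5.75 [0.4564 0.0435 0.1083] [-1.7927e+02 -2.0000e-02  7.3130e+01] 0.04949709699311879 [ 0.2  0.  -3.2]
```

View pics/w3.png

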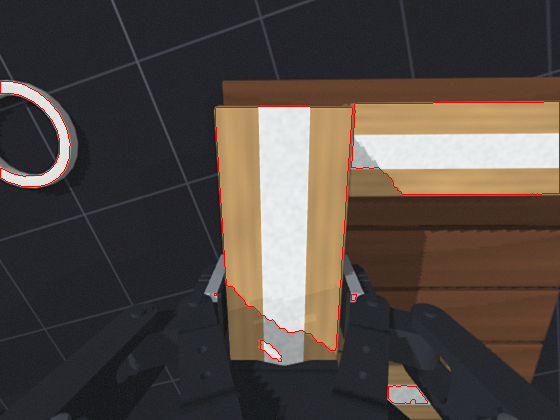

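{"name": "step_arm", "arguments": {
  "commands": [
    {"tx": 0.16,"ty": 0.2,"tz": 0,"spin": 0.3,"grip": 4},
    {"tx": 0.16,"ty": 0.2,"tz": -1.5,"spin": 0.3,"grip": 4},
    {"tx": 0.16,"ty": 0.2,"tz": -3,"spin": 0.3,"grip": 4},
    {"tx": 0.16,"ty": 0.2,"tz": -4.3,"spin": 0.3,"grip": 4},
    {"tx": 0.16,"ty": 0.2,"tz": -4.3,"spin": 0.3,"grip": 4}
  ]
}}

```text
time_s: 6.22
tcp_pos: [0.46, 0.0456, 0.067]
tcp_rot: [-3.133, -0.002, 1.282]
force: [-0.2, -0.0, -4.1]
opening: 0.0498
```

{"name": "step_arm", "arguments": {
  "commands": [
    {"tx": -0.2,"ty": 0,"tz": 0,"spin": 0,"grip": 4},
    {"tx": -0.2,"ty": 0,"tz": -0.4,"spin": 0,"grip": 4},
    {"tx": -0.2,"ty": 0,"tz": -0.7,"spin": 0,"grip": 4},
    {"tx": -0.2,"ty": 0,"tz": -1.0,"spin": 0,"grip": 4},
    {"tx": -0.2,"ty": 0,"tz": -1.0,"spin": 0,"grip": 4}
  ]
}}

```text
time_s: 6.63
tcp_pos: [0.4581, 0.0456, 0.057]
tcp_rot: [-3.133, -0.002, 1.282]
force: [-1.0, -0.0, -3.8]
opening: 0.0497
```

```bash
python3 wr.py w4; cat > top.py <<'E'
import sys
from cell import r,snapshot
from h import *
s=snapshot("top"); np.savez(f"pics/{sys.argv[1]}.npz",**s)
c=cv2.resize(s["img"][90:270,200:440],None,fx=3,fy=3,interpolation=cv2.INTER_CUBIC); cv2.imwrite(f"pics/{sys.argv[1]}.png",c[:,:,::-1])
E
python3 top.py t1
```

```text
6.6333 [0.4581 0.0456 0.057 ] [-1.7951e+02 -1.2000e-01  7.3440e+01] 0.04968477496894621 [-1.  -0.  -3.8]
```

View pics/w4.png

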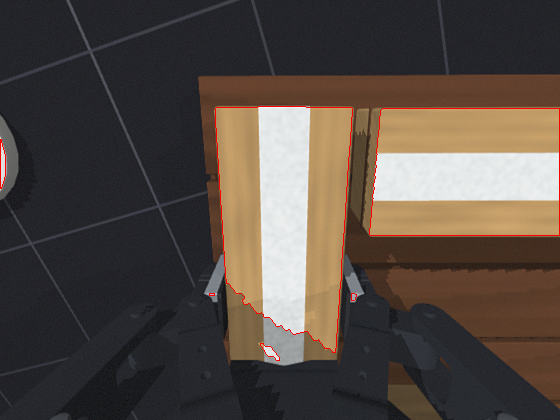

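The held carton's end is flush with the laid side (rows 107 and 108). The gap is 28 px at 2.76 px/mm, so about 10 mm. Lowering and releasing.

{"name": "step_arm", "arguments": {
  "commands": [
    {"tx": 0,"ty": 0,"tz": -0.15,"spin": 0,"grip": 4},
    {"tx": 0,"ty": 0,"tz": -0.15,"spin": 0,"grip": 4},
    {"tx": 0,"ty": 0,"tz": -0.15,"spin": 0,"grip": 4}
  ]
}}

```text
time_s: 6.98
tcp_pos: [0.4583, 0.0457, 0.0557]
tcp_rot: [-3.133, -0.002, 1.282]
force: [-0.4, -0.9, -3.7]
opening: 0.0493
```

{"name": "step_arm", "arguments": {
  "commands": [
    {"tx": 0,"ty": 0,"tz": 0,"spin": 0,"grip": 5.5},
    {"tx": 0,"ty": 0,"tz": 0,"spin": 0,"grip": 6},
    {"tx": 0,"ty": 0,"tz": 0,"spin": 0,"grip": 7},
    {"tx": 0,"ty": 0,"tz": 0,"spin": 0,"grip": 7},
    {"tx": 0,"ty": 0,"tz": 0,"spin": 0,"grip": 7}
  ]
}}

```text
time_s: 7.4
tcp_pos: [0.4585, 0.0457, 0.0559]
tcp_rot: [-3.134, -0.002, 1.282]
force: [-0.0, -0.7, -1.0]
opening: 0.07
```

Lifting straight up.

{"name": "step_arm", "arguments": {
  "commands": [
    {"tx": 0,"ty": 0,"tz": 2,"spin": 0,"grip": 7},
    {"tx": 0,"ty": 0,"tz": 5,"spin": 0,"grip": 7},
    {"tx": 0,"ty": 0,"tz": 9,"spin": 0,"grip": 7},
    {"tx": 0,"ty": 0,"tz": 13,"spin": 0,"grip": 7},
    {"tx": 0,"ty": 0,"tz": 15,"spin": 0,"grip": 8}
  ]
}}

```text
time_s: 7.82
tcp_pos: [0.4603, 0.0459, 0.2107]
tcp_rot: [-3.14, -0.005, 1.282]
force: [1.6, 0.2, -0.3]
opening: 0.0795
```

```bash
python3 wr.py w5
```

```text
7.8167 [0.4603 0.0459 0.2107] [-179.91   -0.28   73.44] 0.07952482799317517 [ 1.6  0.2 -0.3]
```

View pics/w5.png

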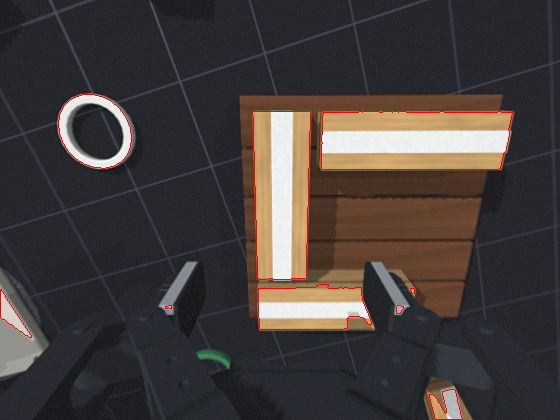

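First carton placed as wanted, with visible gaps on both sides. Going to the second loose carton.

{"name": "step_arm", "arguments": {
  "commands": [
    {"tx": 1.2,"ty": -4,"tz": 0,"spin": 4,"grip": 8.5},
    {"tx": 2.5,"ty": -8,"tz": 0,"spin": 8,"grip": 8.5},
    {"tx": 4,"ty": -12,"tz": 0,"spin": 12,"grip": 8.5},
    {"tx": 5.2,"ty": -15.5,"tz": 0,"spin": 16,"grip": 8.5},
    {"tx": 6.5,"ty": -19,"tz": 0,"spin": 19,"grip": 8.5}
  ]
}}

```text
time_s: 8.28
tcp_pos: [0.5273, -0.146, 0.2132]
tcp_rot: [3.138, -0.007, 1.616]
force: [0.9, 0.2, 0.1]
opening: 0.0852
```

{"name": "step_arm", "arguments": {
  "commands": [
    {"tx": 1.3,"ty": -4,"tz": 0,"spin": 0,"grip": 8.5},
    {"tx": 2.6,"ty": -8,"tz": 0,"spin": 0,"grip": 8.5},
    {"tx": 4,"ty": -12,"tz": 0,"spin": 0,"grip": 8.5},
    {"tx": 5.2,"ty": -15.5,"tz": 0,"spin": 0,"grip": 8.5},
    {"tx": 6.4,"ty": -18.6,"tz": -1,"spin": 0,"grip": 8.5}
  ]
}}

```text
time_s: 8.7
tcp_pos: [0.5922, -0.3356, 0.2046]
tcp_rot: [3.135, -0.004, 1.615]
force: [0.8, 0.8, 0.8]
opening: 0.0852
```

{"name": "step_arm", "arguments": {
  "commands": [
    {"tx": 0,"ty": 0,"tz": 0,"spin": 0,"grip": 8.5},
    {"tx": 0,"ty": 0,"tz": 0,"spin": 0,"grip": 8.5},
    {"tx": 0,"ty": 0,"tz": 0,"spin": 0,"grip": 8.5}
  ]
}}

```text
time_s: 8.95
tcp_pos: [0.5917, -0.3352, 0.2036]
tcp_rot: [3.136, -0.006, 1.614]
force: [-0.1, 0.7, 0.0]
opening: 0.0851
```

```bash
python3 wr.py w6; python3 top.py t2; python3 - <<'E'
from h import *
s=np.load("pics/w6.npz",allow_pickle=True)
card,white=cartmask(s["img"]); m=(card|white).astype(np.uint8)
n,l,st,ce=cv2.connectedComponentsWithStats(m)
for k in range(1,n):
    if st[k,4]<2000: continue
    v,u=np.nonzero((l==k)); P=ray(s,np.c_[u,v],.04,s["T2"])[:,:2]*1000
    v,u=np.nonzero((l==k)&white); Q=ray(s,np.c_[u,v],.04,s["T2"])[:,:2]*1000
    print(ce[k],cv2.minAreaRect(P.astype(np.float32)), cv2.minAreaRect(Q.astype(np.float32)))
E
```

```text
8.95 [ 0.5917 -0.3352  0.2036] [179.7   -0.33  92.49] 0.08506467158991222 [-0.1  0.7  0. ]
[279.53112183 182.08250905] ((588.5062255859375, -329.2091064453125), (49.773582458496094, 160.70802307128906), 2.8476924896240234) ((588.3433227539062, -329.26153564453125), (18.688173294067383, 160.60572814941406), 2.7999355792999268)
[415.28232302 284.64540059] ((735.4463500976562, -437.0470886230469), (65.09451293945312, 161.33042907714844), 78.65148162841797) ((735.4463500976562, -437.0470886230469), (65.09451293945312, 161.33042907714844), 78.65148162841797)
```

View pics/w6.png

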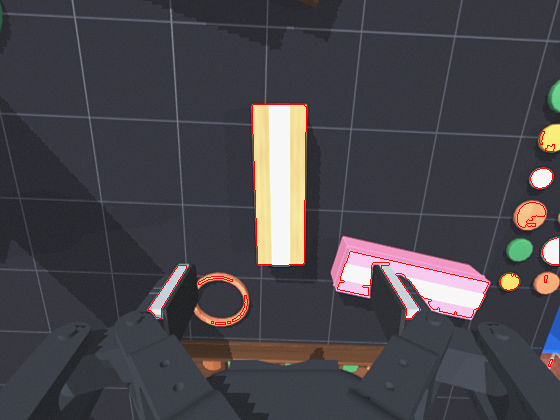

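View pics/t2.png

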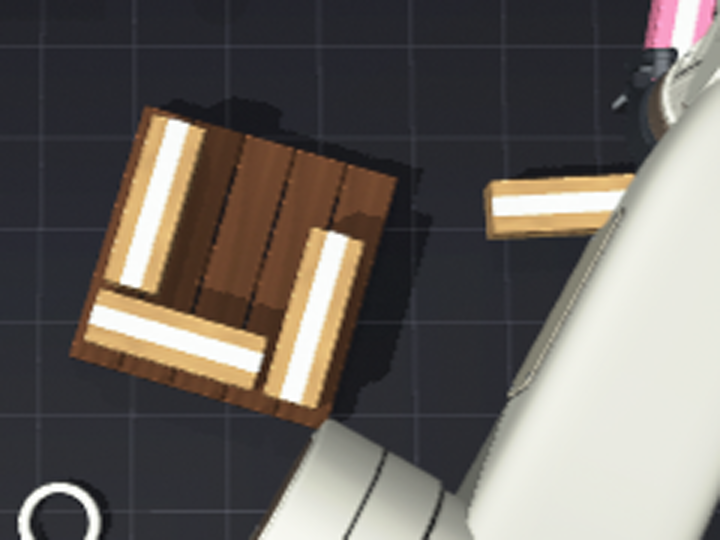

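{"name": "step_arm", "arguments": {
  "commands": [
    {"tx": -0.3,"ty": 0.6,"tz": -4,"spin": 0,"grip": 8.5},
    {"tx": -0.3,"ty": 0.6,"tz": -8,"spin": 0,"grip": 8.5},
    {"tx": -0.3,"ty": 0.6,"tz": -11,"spin": 0,"grip": 8.5},
    {"tx": -0.3,"ty": 0.6,"tz": -13,"spin": 0,"grip": 8.5},
    {"tx": -0.3,"ty": 0.6,"tz": -13,"spin": 0,"grip": 8.5}
  ]
}}

```text
time_s: 9.47
tcp_pos: [0.586, -0.3244, 0.0706]
tcp_rot: [-3.14, -0.01, 1.618]
force: [-1.3, -0.4, -0.7]
opening: 0.0846
```

{"name": "step_arm", "arguments": {
  "commands": [
    {"tx": 0.25,"ty": -0.5,"tz": -1.5,"spin": 0,"grip": 8.5},
    {"tx": 0.25,"ty": -0.5,"tz": -3,"spin": 0,"grip": 8.5},
    {"tx": 0.25,"ty": -0.5,"tz": -4.1,"spin": 0,"grip": 8.5},
    {"tx": 0.25,"ty": -0.5,"tz": -4.1,"spin": 0,"grip": 8.5},
    {"tx": 0.25,"ty": -0.5,"tz": -4.1,"spin": 0,"grip": 8.5}
  ]
}}

```text
time_s: 9.88
tcp_pos: [0.5888, -0.3293, 0.0301]
tcp_rot: [-3.141, -0.01, 1.619]
force: [-0.1, 0.2, -0.2]
opening: 0.085
```

{"name": "step_arm", "arguments": {
  "commands": [
    {"tx": 0,"ty": 0,"tz": 0,"spin": 0,"grip": 4},
    {"tx": 0,"ty": 0,"tz": 0,"spin": 0,"grip": 4},
    {"tx": 0,"ty": 0,"tz": 0,"spin": 0,"grip": 4},
    {"tx": 0,"ty": 0,"tz": 0,"spin": 0,"grip": 4},
    {"tx": 0,"ty": 0,"tz": 0,"spin": 0,"grip": 4}
  ]
}}

```text
time_s: 10.3
tcp_pos: [0.5895, -0.3298, 0.0316]
tcp_rot: [3.14, -0.008, 1.619]
force: [-0.1, 0.9, 5.5]
opening: 0.0491
```

{"name": "step_arm", "arguments": {
  "commands": [
    {"tx": 0,"ty": 0,"tz": 0,"spin": 0,"grip": 4},
    {"tx": 0,"ty": 0,"tz": 0,"spin": 0,"grip": 4},
    {"tx": 0,"ty": 0,"tz": 0,"spin": 0,"grip": 4},
    {"tx": 0,"ty": 0,"tz": 0,"spin": 0,"grip": 4}
  ]
}}

```text
time_s: 10.63
tcp_pos: [0.5894, -0.3298, 0.0316]
tcp_rot: [3.141, -0.008, 1.619]
force: [-0.2, 0.6, 1.5]
opening: 0.0495
```

{"name": "step_arm", "arguments": {
  "commands": [
    {"tx": 0,"ty": 0,"tz": 3,"spin": 0,"grip": 4},
    {"tx": 0,"ty": 0,"tz": 6,"spin": 0,"grip": 4},
    {"tx": 0,"ty": 0,"tz": 10,"spin": 0,"grip": 4},
    {"tx": 0,"ty": 0,"tz": 14,"spin": 0,"grip": 4},
    {"tx": 0,"ty": 0,"tz": 17,"spin": 0,"grip": 4}
  ]
}}

```text
time_s: 11.05
tcp_pos: [0.5896, -0.3298, 0.204]
tcp_rot: [3.139, -0.008, 1.619]
force: [1.9, -0.3, -2.5]
opening: 0.0491
```

{"name": "step_arm", "arguments": {
  "commands": [
    {"tx": 0.2,"ty": 3,"tz": 0,"spin": -3,"grip": 4},
    {"tx": 0.4,"ty": 7,"tz": 0,"spin": -7,"grip": 4},
    {"tx": 0.6,"ty": 11,"tz": 0,"spin": -11,"grip": 4},
    {"tx": 0.8,"ty": 15,"tz": 0,"spin": -15,"grip": 4},
    {"tx": 1,"ty": 18,"tz": 0,"spin": -19.3,"grip": 4}
  ]
}}

```text
time_s: 11.47
tcp_pos: [0.5987, -0.1467, 0.203]
tcp_rot: [-3.141, -0.009, 1.28]
force: [0.9, 0.1, -2.4]
opening: 0.0495
```

{"name": "step_arm", "arguments": {
  "commands": [
    {"tx": 0.1,"ty": 3,"tz": 0,"spin": 0,"grip": 4},
    {"tx": 0.3,"ty": 6,"tz": 0,"spin": 0,"grip": 4},
    {"tx": 0.5,"ty": 8.8,"tz": 0,"spin": 0,"grip": 4},
    {"tx": 0.5,"ty": 8.8,"tz": 0,"spin": 0,"grip": 4},
    {"tx": 0.5,"ty": 8.8,"tz": 0,"spin": 0,"grip": 4}
  ]
}}

```text
time_s: 11.88
tcp_pos: [0.6033, -0.0568, 0.2019]
tcp_rot: [-3.139, -0.008, 1.283]
force: [0.1, 0.0, -2.9]
opening: 0.0494
```

```bash
python3 wr.py w7
```

```text
11.8833 [ 0.6033 -0.0568  0.2019] [-179.85   -0.46   73.51] 0.04935563073260454 [ 0.1  0.  -2.9]
```

View pics/w7.png

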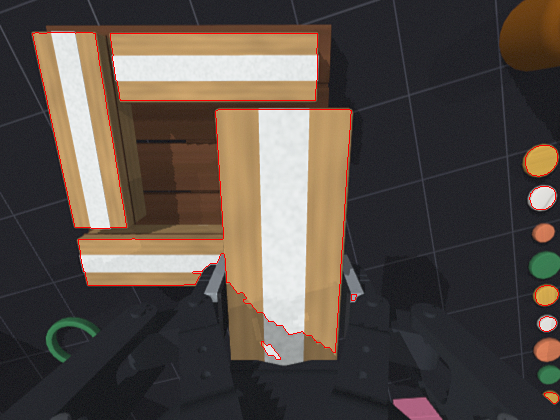

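```bash
python3 - <<'E'
from h import *
s=np.load("pics/w7.npz",allow_pickle=True); T=s["T2"]
a=np.radians(73.4); u=np.array([np.cos(a),np.sin(a)]); n=np.array([u[1],-u[0]])  # n: toward +x side
tcp=np.array([603.3,-56.8])
E=ray(s,[[216,109],[351,108.5]],.2019-.0316+.04,T)[:,:2]*1000
L=ray(s,[[318,33],[316.5,100],[120,101.5],[109,33.5]],.065,T)[:,:2]*1000
for p in (E,L): print(np.c_[(p-tcp)@u,(p-tcp)@n].round(1))
print(L.mean(0))
E
```

```text
[[ 80.2 -24.5]
 [ 80.5  23.5]]
[[ 136.9   25.3]
 [  89.    25.8]
 [  87.6 -133. ]
 [ 136.3 -133.5]]
[583.84226863  66.3335654 ]
```

{"name": "step_arm", "arguments": {
  "commands": [
    {"tx": 0.1,"ty": -0.3,"tz": -3,"spin": 0,"grip": 4},
    {"tx": 0.1,"ty": -0.3,"tz": -6,"spin": 0,"grip": 4},
    {"tx": 0.1,"ty": -0.3,"tz": -9,"spin": 0,"grip": 4},
    {"tx": 0.1,"ty": -0.3,"tz": -9,"spin": 0,"grip": 4},
    {"tx": 0.1,"ty": -0.3,"tz": -9,"spin": 0,"grip": 4}
  ]
}}

```text
time_s: 12.35
tcp_pos: [0.6022, -0.0623, 0.1099]
tcp_rot: [-3.133, -0.006, 1.279]
force: [0.0, 0.4, -2.4]
opening: 0.0495
```

{"name": "step_arm", "arguments": {
  "commands": [
    {"tx": 0.2,"ty": 0.25,"tz": 0,"spin": 0.1,"grip": 4},
    {"tx": 0.2,"ty": 0.25,"tz": -1.5,"spin": 0.1,"grip": 4},
    {"tx": 0.2,"ty": 0.25,"tz": -3,"spin": 0.1,"grip": 4},
    {"tx": 0.2,"ty": 0.25,"tz": -4.2,"spin": 0.1,"grip": 4},
    {"tx": 0.2,"ty": 0.25,"tz": -4.2,"spin": 0.1,"grip": 4}
  ]
}}

```text
time_s: 12.77
tcp_pos: [0.6043, -0.06, 0.0678]
tcp_rot: [-3.133, -0.006, 1.28]
force: [-0.8, -1.0, -3.2]
opening: 0.0495
```

{"name": "step_arm", "arguments": {
  "commands": [
    {"tx": 0,"ty": 0,"tz": -0.4,"spin": 0,"grip": 4},
    {"tx": 0,"ty": 0,"tz": -0.7,"spin": 0,"grip": 4},
    {"tx": 0,"ty": 0,"tz": -0.95,"spin": 0,"grip": 4},
    {"tx": 0,"ty": 0,"tz": -0.95,"spin": 0,"grip": 4}
  ]
}}

```text
time_s: 13.1
tcp_pos: [0.6047, -0.0601, 0.0589]
tcp_rot: [-3.134, -0.007, 1.28]
force: [0.1, -0.2, -2.1]
opening: 0.0497
```

```bash
python3 wr.py w8
```

```text
13.1 [ 0.6047 -0.0601  0.0589] [-179.57   -0.37   73.35] 0.04969534510045512 [ 0.1 -0.2 -2.1]
```

View pics/w8.png

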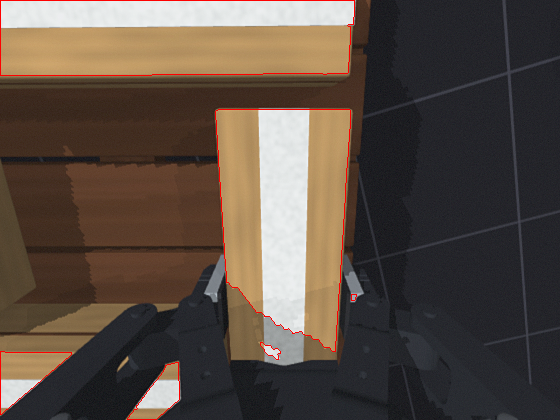

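```bash
python3 - <<'E'
from h import *
s=np.load("pics/w8.npz",allow_pickle=True); T=s["T2"]
a=np.radians(73.4); u=np.array([np.cos(a),np.sin(a)]); n=np.array([u[1],-u[0]])
tcp=np.array([604.7,-60.1])
E=ray(s,[[216,109],[351,108.5]],.0589-.0316+.04,T)[:,:2]*1000
L=ray(s,[[349,75],[20,75.5],[354,10]],.065,T)[:,:2]*1000
for p in (E,L): print(np.c_[(p-tcp)@u,(p-tcp)@n].round(1))
E
```

```text
[[ 80.3 -24.2]
 [ 80.4  23.8]]
[[ 91.6  22.8]
 [ 91.6 -93.2]
 [111.4  23.2]]
```

{"name": "step_arm", "arguments": {
  "commands": [
    {"tx": -0.05,"ty": 0.05,"tz": -0.22,"spin": 0,"grip": 4},
    {"tx": -0.05,"ty": 0.05,"tz": -0.22,"spin": 0,"grip": 4},
    {"tx": -0.05,"ty": 0.05,"tz": -0.22,"spin": 0,"grip": 4},
    {"tx": -0.05,"ty": 0.05,"tz": -0.22,"spin": 0,"grip": 4}
  ]
}}

```text
time_s: 13.48
tcp_pos: [0.6043, -0.0595, 0.0569]
tcp_rot: [-3.134, -0.007, 1.28]
force: [-0.6, -0.1, -2.2]
opening: 0.0492
```

{"name": "step_arm", "arguments": {
  "commands": [
    {"tx": 0,"ty": 0,"tz": 0,"spin": 0,"grip": 5.5},
    {"tx": 0,"ty": 0,"tz": 0,"spin": 0,"grip": 6},
    {"tx": 0,"ty": 0,"tz": 0,"spin": 0,"grip": 7},
    {"tx": 0,"ty": 0,"tz": 0,"spin": 0,"grip": 7},
    {"tx": 0,"ty": 0,"tz": 0,"spin": 0,"grip": 7}
  ]
}}

```text
time_s: 13.9
tcp_pos: [0.6045, -0.0596, 0.0571]
tcp_rot: [-3.135, -0.007, 1.28]
force: [-0.1, 0.6, 0.2]
opening: 0.07
```

{"name": "step_arm", "arguments": {
  "commands": [
    {"tx": 0,"ty": 0,"tz": 2,"spin": 0,"grip": 7},
    {"tx": 0,"ty": 0,"tz": 5,"spin": 0,"grip": 7},
    {"tx": 0,"ty": 0,"tz": 9,"spin": 0,"grip": 7},
    {"tx": 0,"ty": 0,"tz": 13,"spin": 0,"grip": 7},
    {"tx": 0,"ty": 0,"tz": 17,"spin": 0,"grip": 7}
  ]
}}

```text
time_s: 14.32
tcp_pos: [0.604, -0.0595, 0.2288]
tcp_rot: [-3.134, -0.007, 1.28]
force: [1.2, 0.3, -0.7]
opening: 0.0702
```

{"name": "step_arm", "arguments": {
  "commands": [
    {"tx": -2,"ty": -4,"tz": 2,"spin": 0,"grip": 7},
    {"tx": -4,"ty": -8,"tz": 4,"spin": 0,"grip": 7},
    {"tx": -6,"ty": -12,"tz": 4,"spin": 0,"grip": 7},
    {"tx": -8,"ty": -15,"tz": 4,"spin": 0,"grip": 7},
    {"tx": -10,"ty": -18,"tz": 4,"spin": 0,"grip": 7}
  ]
}}

```text
time_s: 14.73
tcp_pos: [0.5069, -0.2359, 0.2699]
tcp_rot: [-3.137, -0.006, 1.281]
force: [0.8, -0.9, 0.4]
opening: 0.0703
```

```bash
python3 top.py t3; python3 - <<'E'
from h import *
s=np.load("pics/t3.npz"); img=s["img"]
card,white=cartmask(img)
n,l,st,ce=cv2.connectedComponentsWithStats((white).astype(np.uint8))
for i in range(1,n):
    if st[i,4]<150 or not(110<ce[i][1]<250) or not (220<ce[i][0]<345): continue
    v,u=np.nonzero(l==i); Q=ray(s,np.c_[u,v],.065)[:,:2]*1000
    print(ce[i].round(),cv2.minAreaRect(Q.astype(np.float32)))
E
```

```text
[251. 157.] ((581.9158935546875, 64.06376647949219), (19.418848037719727, 160.15557861328125), 73.5983657836914)
[297. 150.] ((602.4642944335938, -61.972869873046875), (161.2672119140625, 18.70907974243164), 73.46053314208984)
[304. 195.] ((476.69921875, -82.33270263671875), (19.422706604003906, 159.91732788085938), 73.60287475585938)
[258. 202.] ((456.6770935058594, 44.22359848022461), (160.65725708007812, 18.638229370117188), 73.39989471435547)
```

View pics/t3.png

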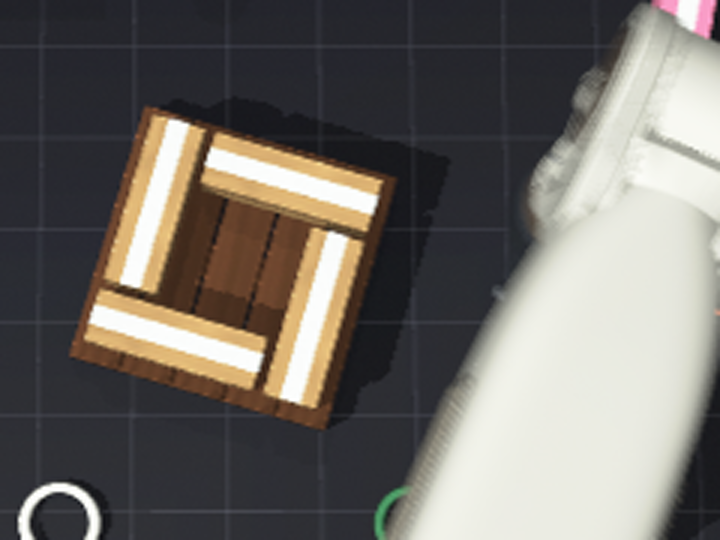

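The pinwheel is complete. The new cartons lie within 1 mm of target at (602.5,-62.0) and (456.7,44.2) mm, and the laid ones have not moved. Letting the arm settle, then handing in.

{"name": "step_arm", "arguments": {
  "commands": [
    {"tx": 0,"ty": 0,"tz": 0,"spin": 0,"grip": 7},
    {"tx": 0,"ty": 0,"tz": 0,"spin": 0,"grip": 7},
    {"tx": 0,"ty": 0,"tz": 0,"spin": 0,"grip": 7}
  ]
}}

```text
time_s: 15.03
tcp_pos: [0.5025, -0.2419, 0.2698]
tcp_rot: [-3.134, -0.001, 1.273]
force: [-0.2, 0.5, 0.5]
opening: 0.0696
```

```bash
python3 -c "
from cell import r
print(r.close_job())"
```

```text
the job is handed in; nothing more can be done
None
```

I placed both loose long cartons in the two empty places on the pallet, which completes the four-carton pinwheel. The job was handed in at about 15 s, with the arm clear of the cartons.

- **Placement:** the last top view put the new cartons within about 1 mm and 0.3° of their targets. The two laid cartons read the same as at the start, to within about 0.5 mm.
- **Gaps:** the wrist view just before release showed about 10 mm for the first carton. For the second it showed about 11 mm, and I moved it about 0.7 mm closer before letting go. I did not measure the other two gaps separately; they follow from the carton positions.
- **Disagreement:** the wrist and top cameras differed by a steady 2–3 mm or so. I aimed with the wrist camera and checked with the top camera against its own readings.
- **Forces:** the highest force in the move reports was 5.5 N, when the fingers closed on the second carton. The shorter, square and coloured cartons were not touched.

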